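Level the dusting plate and hold up the fullest powder tin

TASK

First press the propped-up aluminium work plate down until it lies level and flush in its black dusting tray. Then heft the three look-alike powder tins to find the heaviest by feel, and finish holding that one in the gripper, still and upright, over the middle of the work plate with its underside about 15 cm above the counter; the program ends while holding it. The other two tins end standing upright on the counter, the plate stays level, no tin is ever tipped over, and the other things on the counter stay where they are.

Things in the scene. Friction and masses are not known exactly. Their poses are not given: they have to be found in the camera images.
- tray: black plastic dusting tray fixed to the counter, 180 mm (its x) by 160 mm (its y), rim top 30 mm above the counter; origin at the centre of its underside on the counter, z up. The aluminium plate lies in its opening, and when level is flush with the rim
- plate (a joint): tilt of the aluminium work plate (130 mm along tray x, 114 mm along tray y, 5 mm thick) in rad: 0 = level and flush on its stop, positive = the edge toward the tray's -x side stands up. It turns about its far (+x side) edge, 65 mm on the +x side of the tray's centre at 30 mm height; stiff, it stays where it is left and gives way to a push of about 6 N straight down near the raised edge
- plate_edge (a point): middle of the plate's raised (tray -x side) edge, on its top face; at 30 mm height when level, 65 mm from the tray's centre
- plate_center (a point): middle of the plate's top face; above the tray's centre, 30 mm over the counter when level
- tin_a: one of three outwardly identical closed powder tins: plain steel cylinder with a paper band and grey lid, diameter 57 mm, height 80 mm, standing on the counter; origin at the centre of its underside, z up its axis. Weight hidden inside: the two lighter ones weigh 0.17 to 0.31 kg, the heaviest 0.49 to 0.64 kg
- tin_b: one of three outwardly identical closed powder tins: plain steel cylinder with a paper band and grey lid, diameter 57 mm, height 80 mm, standing on the counter; origin at the centre of its underside, z up its axis. Weight hidden inside: the two lighter ones weigh 0.17 to 0.31 kg, the heaviest 0.49 to 0.64 kg
- tin_c: one of three outwardly identical closed powder tins: plain steel cylinder with a paper band and grey lid, diameter 57 mm, height 80 mm, standing on the counter; origin at the centre of its underside, z up its axis. Weight hidden inside: the two lighter ones weigh 0.17 to 0.31 kg, the heaviest 0.49 to 0.64 kg
- tape: bystander, to be left alone: clear tape roll lying flat, outer diameter 72 mm, 24 mm high; origin at the centre of its underside
- marker: bystander, to be left alone: folded yellow plastic tent marker, 50 mm long (its y), 60 mm wide (its x), 57 mm high; origin on the counter under its ridge
- loupe: bystander, to be left alone: standing black magnifier with a glass waist, diameter 52 mm, 48 mm high; origin at the centre of its underside
- brush: bystander, to be left alone: flat brush lying down, 177 mm long (along its x, bristles to +x), 26 mm wide, 14 mm high; origin on the counter, 75 mm from the handle end
- torch: bystander, to be left alone: black torch lying down, 150 mm long (its x, lamp to +x), 36 mm wide and high; origin on the counter at its middle
- table: the counter itself, fixed; its flat white top is at height 0 everywhere
Not all that is in view belongs to the job. Leave any turquoise look-alike of the tin_a alone.

How it is judged:
By the outcome, as a careful person would: the job done as asked, in the order asked, and still so for the second after the job is handed in, while the arm keeps its last pose, push and grip.
It also fails if it takes over 72 s, if anything falls off the work surface, if the arm or the gripper's body presses on something with over 40 N, if the wrist force passes 120 N, or if a joint passes its speed limit or range.

ROBOT

A 7-joint arm with a two-finger parallel gripper is mounted at the origin on the work surface. World frame = base frame: x ahead of the robot, y to its left, z up, the work surface at z = 0. Lengths are in m, angles in rad, forces in N, time in s.
With the tool pointing down it reaches from about 0.425 to 0.95 m from the base axis. Payload 4.7 kg.
Tool frame: the origin (TCP) lies between the finger pads; the fingertips stand 25 mm ahead of it and the grasp point (between the pads) lies 6 mm ahead of it; z points along the fingers, y is the line along which they close (so a half turn about z gives the same grasp; the last joint's range is limited). The gripper opens to 85 mm and grips with 20 to 120 N. Pads are 22 mm wide; open, the fingers measure 114 mm over their backs; the gripper's body (76 mm by 85 mm) begins 54 mm behind the grasp point. The pads swing forward as they close: fully open they stand 13 mm farther back than shut.
Start: joints at [-1.267, 0.469, -0.049, 1.532, 0.024, 1.141, -0.082], TCP at [0.22, 0.638, 0.256] pointing down, gripper open.
Joint ranges: [-2.59, 2.59], [-0.33, 1.99], [-1.39, 1.29], [0.1, 2.45], [-1.04, 4.18], [0.21, 1.99], [-2.66, 2.66]. Speed limits (rad/s): [2.57, 2.57, 3.14, 3.14, 3.14, 3.14, 3.14].

INTERFACE

Orientations are given as a unit quaternion [w, x, y, z].
In Python, from rig import ctrl gives the robot as it stands.
- The arm moves only by the tool move_arm, never from a script. Its argument "commands" is a list of rows, each a list of 5 numbers: the shift along the tool's x, y, z in m, then the turn about the tool's z in rad, then the opening, from 0 (shut) to 1 (fully open). In form: [[dx, dy, dz, spin, gripper], ...]. A call has 1 to 12 rows; each row is the pose to reach, as a shift and turn from the pose commanded when the call began, along the tool's axes at that moment; what a row does not reach only later rows make up. A row lasts 1/8 s, in which the tool goes at most 62.5 mm and 10.7 degrees, less where a joint would pass 70% of its speed; a pose out of reach is approached as far as the arm can. A call with a gripper value outside its range is refused whole. The fingers move at their own pace and stop on an object; the grip force is fixed at half the most. Time passes only in rows, so rows that repeat a pose let the fingers close. It gives the time, the measured TCP pose, the force, the opening and the grip force at its end, in the units of the state.
- ctrl.observe(): the state, without advancing time (a new reading comes with each control period).
- ctrl.grab_frame(name): name is "scene" or "top"; returns the picture (384x512x3 uint8, blue, green, red); there is no depth.
- ctrl.camera_model(name): a dict with "K" (3x3 intrinsics, pixels), "D" ([k1, k2, p1, p2, k3] as OpenCV has them; the pictures are not rectified), "R" (3x3) and "t" (3): a world point X has camera coordinates R X + t. Camera axes: x right, y down, z forward; pixel columns grow to the right and rows downward; lengths in m; the calibration is good to about 2 mm. A picture is of the moment at which its call begins. camera_model takes no time and is no camera call.
- ctrl.hand_in(): hands the job in; it is judged then, once.
Trained networks look in the newest picture that a camera, given by its name, has taken for a name from the list of things; names that differ only in an ending like _2 or _b are one class to them, and where a whole thing is asked for, a point or a joint stands for the part that bears it (a point fixed in the world has none). Each returns a list of dicts, best first, with "conf" (0 to 1); they miss things now and then, are a little off and sometimes report something else, mostly with a low value. They report only what shows in the picture. A call takes as long as a camera call. They do not tell look-alikes from the thing itself.
- ctrl.find_in(name, camera): "extent" ([left, top, width, height] in pixels, round what is visible of it).
- ctrl.regions_of(name, camera): "mask" (384x512 bool, what is visible of it) and "extent" ([left, top, width, height] in pixels, round what is visible of it).
- ctrl.landmark_of(name, camera): "pixel" ([row, column] in pixels: a listed point, or the origin of a listed thing).
The state is a dict: "t": time; "joint_positions": joint angles; "qd": joint speeds; "tau": joint torques, N m; "tool_pos": TCP position; "ee_rot": TCP orientation; "force": force on the tool from outside, world axes, zero at the start; "torque": the same for the moment, N m; "finger_gap": opening from 0.0 (shut) to 1.0 (fully open); "finger_force": force on a finger pad.
Only numpy, scipy, OpenCV 4.12 (cv2) and the standard library are available. Lean on these libraries where they do the work, as an engineer would, in place of code of your own. Each camera call takes 0.05 s, during which the arm holds its last target. There are 200 camera calls.

## Working session

There is one attempt and no reset: what is moved stays moved. The work goes in short steps, Python scripts to look and compute and a tool call to move; the robot and the scene stay as the last step left them, time stands still between calls to the robot, and variables do not carry over. Pictures are saved under pics/ and viewed, at most 10 in all, crops included, and the job is handed in when it is done.

Besides the shell and the picture viewer there is one more tool, called after "Call:" as a command line: name --pt "numbers of a row" for each row, then --argument value for the rest. move_arm: Moves the arm, as the interface text tells. Its arguments: {"type":"object","properties":{"commands":{"type":"array"}},"required":["commands"]}

```bash
mkdir -p pics; cat > h.py <<'E'
import numpy as np, cv2
from rig import ctrl
def ray(cam,rc,z):
    m=ctrl.camera_model(cam);K,D,R,t=[np.array(m[k],float) for k in("K","D","R","t")]
    p=cv2.undistortPoints(np.array([[[rc[1],rc[0]]]],float),K,D)[0,0]
    d=R.T@np.array([p[0],p[1],1]);c=-R.T@t
    return c+d*(z-c[2])/d[2]
def proj(cam,X):
    m=ctrl.camera_model(cam);K,D,R,t=[np.array(m[k],float) for k in("K","D","R","t")]
    return cv2.projectPoints(np.array(X,float).reshape(-1,1,3),cv2.Rodrigues(R)[0],t,K,D)[0].reshape(-1,2)
E
python3 - <<'E'
from h import *
np.set_printoptions(precision=3,suppress=True)
for c in("scene","top"):
    cv2.imwrite(f"pics/{c}0.png",ctrl.grab_frame(c))
    m=ctrl.camera_model(c);print(c,-np.array(m["R"]).T@np.array(m["t"]))
    for n in("tin_a","tray","tape","marker","loupe","brush","torch","plate_edge","plate_center"):
        print(n,[(round(d["conf"],2),np.array(d["pixel"]).round(),ray(c,d["pixel"],0)[:2]) for d in ctrl.landmark_of(n,c)])
print(ctrl.observe())
E
```

```text
scene [1.092 0.108 0.859]
tin_a [(0.97, array([160., 241.]), array([ 0.489, -0.023])), (0.91, array([158., 282.]), array([0.459, 0.083])), (0.86, array([216., 327.]), array([0.614, 0.217])), (0.56, array([166., 383.]), array([0.433, 0.354]))]
tray [(0.57, array([164., 149.]), array([ 0.545, -0.264]))]
tape [(0.69, array([237., 152.]), array([ 0.749, -0.19 ])), (0.67, array([160., 320.]), array([0.448, 0.185]))]
marker [(0.75, array([204., 250.]), array([0.616, 0.024]))]
loupe [(0.56, array([250., 370.]), array([0.686, 0.327]))]
brush [(0.63, array([230., 221.]), array([ 0.699, -0.03 ])), (0.51, array([204., 250.]), array([0.614, 0.024]))]
torch [(0.77, array([238., 150.]), array([ 0.75 , -0.192]))]
plate_edge [(0.56, array([135., 139.]), array([ 0.453, -0.323]))]
plate_center [(0.83, array([155., 140.]), array([ 0.52 , -0.295]))]
top [0.325 0.017 1.28 ]
tin_a [(0.77, array([238., 151.]), array([0.44 , 0.338])), (0.72, array([182., 195.]), array([0.612, 0.222])), (0.63, array([224., 274.]), array([ 0.494, -0.018])), (0.57, array([238., 239.]), array([0.452, 0.083])), (0.17, array([212
[... 356 characters left out ...]
64.]), array([0.417, 0.01 ]))]
torch [(0.62, array([146., 331.]), array([ 0.74 , -0.181]))]
plate_edge [(0.85, array([229., 374.]), array([ 0.495, -0.308]))]
plate_center [(0.88, array([211., 365.]), array([ 0.546, -0.284]))]
{'t': 1.0, 'joint_positions': array([-1.267,  0.469, -0.049,  1.532,  0.024,  1.141, -0.082]), 'qd': array([ 0.003,  0.001, -0.   , -0.002, -0.001, -0.   ,  0.001]), 'tau': array([ -0.   , -51.018,  -0.046, -23.801,   0.011,   0.001,   0.   ]), 'tool_pos': array([0.22 , 0.638, 0.256]), 'ee_rot': array([-0.   ,  0.166,  0.986,  0.   ]), 'force': array([0.426, 0.166, 0.242]), 'torque': array([ 0.047,  0.015, -0.028]), 'finger_force': 0.0, 'finger_gap': 1.0030547010588742}
```

```bash
python3 -c "
import cv2,numpy as np
cv2.imwrite('pics/both0.png',np.vstack([cv2.imread('pics/scene0.png')[:300],cv2.imread('pics/top0.png')[:300]]))" ; ls
```

```text
h.py
pics
```

View pics/scene0.png

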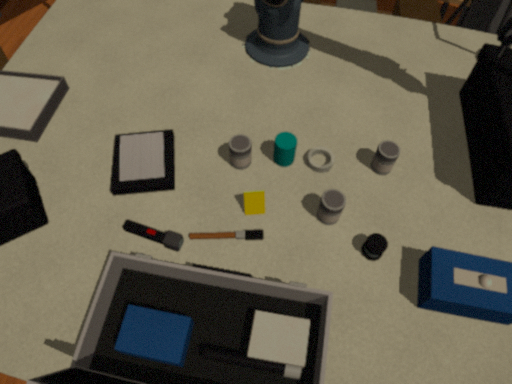

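View pics/top0.png

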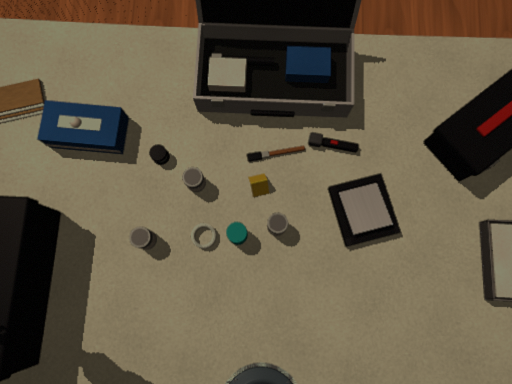

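The scene picture shows tins at (240,150), (330,205) and (385,157), with the turquoise decoy at (285,150). The tray is at (143,160), tape at (319,160), marker at (254,203), loupe at (374,246). The top picture agrees: tins at (277,223), (193,178) and (141,238), tray at (364,210). Next I'll refine the tray and tins.

```bash
python3 - <<'E'
from h import *
from scipy.optimize import least_squares
np.set_printoptions(precision=3,suppress=True)
print("tcp px",proj("scene",[.22,.638,.256]),proj("top",[.22,.638,.256]))
tr={}
for c in("scene","top"):
    im=ctrl.grab_frame(c)
    for n in("tray","plate","tin_a"):
        for d in ctrl.regions_of(n,c):
            m=d["mask"].astype(np.uint8); r,cc=np.nonzero(m)
            if len(r)==0: continue
            print(c,n,round(d["conf"],2),len(r),"centroid",r.mean().round(1),cc.mean().round(1))
            cnt=max(cv2.findContours(m,0,2)[0],key=cv2.contourArea)[:,0]
            if n!="tin_a":
                w=np.array([ray(c,(p[1],p[0]),.03)[:2] for p in cnt],np.float32)
                q=cv2.minAreaRect(w);print("  rect",np.array(q[0]),np.array(q[1]),q[2])
            else:
                # fit silhouette of cylinder: compare convex hull extents via mask IoU
                a=np.linspace(0,2*np.pi,40)
                M=d["mask"]
                def cost(xy):
                    X=np.array([[xy[0]+.0285*np.cos(t),xy[1]+.0285*np.sin(t),z] for t in a for z in(0,.08)])
                    h=cv2.convexHull(proj(c,X).astype(np.float32))
                    g=np.zeros((384*4,512*4),np.uint8);cv2.fillConvexPoly(g,((h*4+2)).astype(np.int32),1)
                    B=cv2.resize(m,(2048,1536),interpolation=0)
                    return 1-(g&B).sum()/(g|B).sum()
                from scipy.optimize import minimize
                x0=ray(c,(r.mean(),cc.mean()),.04)[:2]
                s=minimize(cost,x0,method="Nelder-Mead",options=dict(initial_simplex=[x0,x0+[.02,0],x0+[0,.02]],xatol=3e-4,maxiter=60))
                print("  tin",s.x,"iou",1-s.fun,"bgr",im[d["mask"]].mean(0))
im=[cv2.resize(cv2.imread("pics/scene0.png")[115:205,95:190],None,fx=6,fy=6,interpolation=2),cv2.resize(cv2.imread("pics/top0.png")[165:255,322:408],None,fx=6,fy=6,interpolation=2)]
cv2.imwrite("pics/trays.png",cv2.resize(np.hstack(im),None,fx=.73,fy=.73))
E
```

```text
tcp px [[517.849  58.221]] [[-25.1   321.962]]
scene tray 0.89 3819 centroid 162.7 142.9
  rect [ 0.555 -0.271] [0.203 0.166] 17.962787628173828
scene tray 0.49 447 centroid 159.5 320.1
  rect [0.469 0.183] [0.085 0.066] 5.968525409698486
scene plate 0.66 2096 centroid 156.1 141.5
  rect [ 0.541 -0.28 ] [0.156 0.121] 15.985909461975098
scene tin_a 0.98 765 centroid 206.4 330.7
  tin [0.61  0.219] iou 0.929060739838636 bgr [64.871 75.044 81.839]
scene tin_a 0.96 676 centroid 149.2 285.0
  tin [0.462 0.088] iou 0.9270913936892786 bgr [69.003 81.092 12.092]
scene tin_a 0.57 723 centroid 157.1 385.0
  tin [0.437 0.348] iou 0.9504794973544973 bgr [61.552 71.552 78.172]
top tray 0.94 3628 centroid 209.2 363.3
  rect [ 0.546 -0.27 ] [0.186 0.167] 16.553659439086914
top tray 0.62 378 centroid 223.3 276.8
  rect [ 0.494 -0.023] [0.056 0.067] 65.75383758544922
top plate 0.93 1710 centroid 207.6 365.0
  rect [ 0.551 -0.276] [0.128 0.116] 19.188398361206055
top tin_a 0.95 488 centroid 237.8 143.2
  tin [0.436 0.348] iou 0.9326899584656732 bgr [57.285 68.207 75.799]
top tin_a 0.87 367 centroid 178.3 193.6
  tin [0.611 0.219] iou 0.8069259310155283 bgr [60.    70.774 78.678]
top tin_a 0.81 404 centroid 223.1 276.6
  tin [ 0.492 -0.023] iou 0.9479794933655006 bgr [63.579 75.485 83.436]
top tin_a 0.58 397 centroid 232.7 236.7
  tin [0.46  0.088] iou 0.9568488943488943 bgr [69.806 84.277 25.35 ]
```

View pics/trays.png

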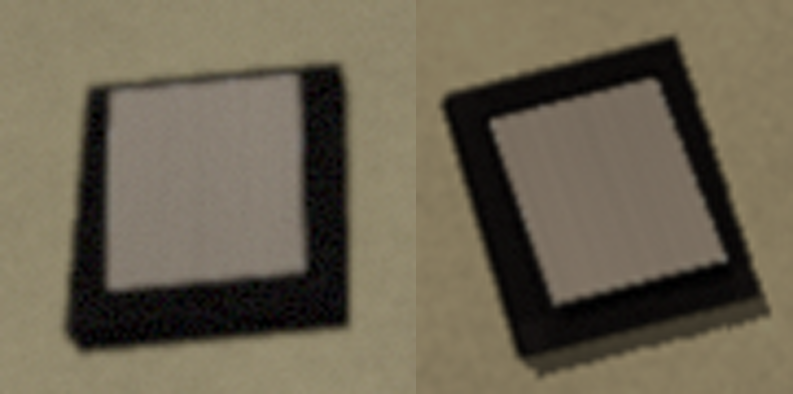

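```bash
cat >> h.py <<'E'
from scipy.spatial.transform import Rotation as Ro
def go(*targets):
    s=ctrl.observe();q=s["ee_rot"];R=Ro.from_quat([q[1],q[2],q[3],q[0]]).as_matrix()
    cur=np.degrees(np.arctan2(R[1,1],R[0,1]))
    print("t",round(s["t"],2),"tcp",s["tool_pos"].round(4),"ydir",cur.round(2),"F",s["force"].round(2),"gap",round(s["finger_gap"],3),"tilt",R[:,2].round(4))
    for x,y,z,a in targets:
        print((x,y,z,a),"->",(R.T@(np.array([x,y,z])-s["tool_pos"])).round(4),"spin",round(float(np.radians((cur-a+180)%360-180)),3))
E
python3 - <<'E'
from h import *
go((.5,.25,.25,20),(.54,-.05,.25,-20),(.5,-.284,.25,-20))
c=np.array([.546,-.270]);a=np.radians(17)
u=np.array([np.cos(a),np.sin(a)]);print("press pt",c-.052*u)
px=[(188.3,328.2),(173.7,381.6),(233.5,402.4),(246,345.7)]
for p in px:print(ray("top",p,.03)[:2])
# tilt: plate edge pixel, both cameras
for th in(0,.1,.2,.3):
    e=np.r_[c+u*(.065-.13*np.cos(th)),.03+.13*np.sin(th)];print(th,proj("top",e),proj("scene",e))
E
```

```text
t 1.4 tcp [0.2205 0.638  0.2563] ydir 70.93 F [ 0.28 -1.17  0.11] gap 1.001 tilt [-0.e+00  1.e-04 -1.e+00]
(0.5, 0.25, 0.25, 20) -> [-0.3909 -0.2754  0.0063] spin 0.889
(0.54, -0.05, 0.25, -20) -> [-0.5267 -0.5459  0.0063] spin 1.587
(0.5, -0.284, 0.25, -20) -> [-0.5654 -0.7801  0.0063] spin 1.587
press pt [ 0.49627215 -0.28520333]
[ 0.60244102 -0.16953311]
[ 0.65251983 -0.32444335]
[ 0.4800867  -0.38008314]
[ 0.43777295 -0.22023792]
0 [[369.99964612 230.77315424]] [[144.55179753 137.8707416 ]]
0.1 [[371.05785749 230.01276765]] [[143.49894905 134.991619  ]]
0.2 [[371.98388889 228.79420804]] [[142.4185247  132.46012536]]
0.3 [[372.76338723 227.11749989]] [[141.31836199 130.30955357]]
```

Call:
move_arm --pt "-0.05 -0.035 0.006 0.13 0" --pt "-0.1 -0.07 0.006 0.26 0" --pt "-0.15 -0.105 0.006 0.39 0" --pt "-0.2 -0.14 0.006 0.52 0" --pt "-0.25 -0.175 0.006 0.65 0" --pt "-0.3 -0.21 0.006 0.78 0" --pt "-0.345 -0.24 0.006 0.91 0" --pt "-0.39 -0.275 0.006 1.04 0" --pt "-0.415 -0.325 0.006 1.17 0" --pt "-0.44 -0.375 0.006 1.3 0" --pt "-0.465 -0.425 0.006 1.43 0" --pt "-0.49 -0.475 0.006 1.587 0"

```text
t: 2.9
tool_pos: [0.5286, 0.0273, 0.2507]
ee_rot: [0.0, 0.82, 0.572, 0.001]
force: [0.4, 0.4, 1.0]
finger_gap: -0.002
finger_force: 0.0
```

```bash
python3 -c "
from h import *
go((.54,-.05,.25,-20),(.496,-.286,.2,-20),(.496,-.286,.11,-20))"
```

```text
t 2.9 tcp [0.5286 0.0273 0.2507] ydir -20.27 F [0.42 0.36 1.02] gap -0.002 tilt [ 1.e-03  6.e-04 -1.e+00]
(0.54, -0.05, 0.25, -20) -> [-0.0685  0.0375  0.0006] spin -0.005
(0.496, -0.286, 0.2, -20) -> [-0.3052  0.0779  0.0504] spin -0.005
(0.496, -0.286, 0.11, -20) -> [-0.3053  0.0779  0.1404] spin -0.005
```

Call:
move_arm --pt "-0.06 0.015 0 0 0" --pt "-0.12 0.03 0 0 0" --pt "-0.18 0.046 0.01 0 0" --pt "-0.24 0.062 0.03 0 0" --pt "-0.305 0.078 0.05 0 0" --pt "-0.305 0.078 0.08 0 0" --pt "-0.305 0.078 0.11 0 0" --pt "-0.305 0.078 0.13 0 0" --pt "-0.305 0.078 0.13 0 0"

```text
t: 4.03
tool_pos: [0.4966, -0.2837, 0.119]
ee_rot: [-0.001, 0.819, 0.574, -0.001]
force: [0.5, 0.2, 0.7]
finger_gap: 0.005
finger_force: 0.0
```

```bash
python3 -c "
from h import *
im=np.hstack([cv2.resize(ctrl.grab_frame('scene')[90:210,80:200],(400,400)),cv2.resize(ctrl.grab_frame('top')[150:270,310:430],(400,400))])
cv2.imwrite('pics/press1.png',im)
go((.496,-.286,.055,-20))"
```

```text
t 4.12 tcp [ 0.4979 -0.2846  0.1209] ydir -19.99 F [-0.65 -0.   -1.05] gap -0.006 tilt [ 8.e-04 -4.e-04 -1.e+00]
(0.496, -0.286, 0.055, -20) -> [-0.002  -0.0013  0.0659] spin 0.0
```

View pics/press1.png

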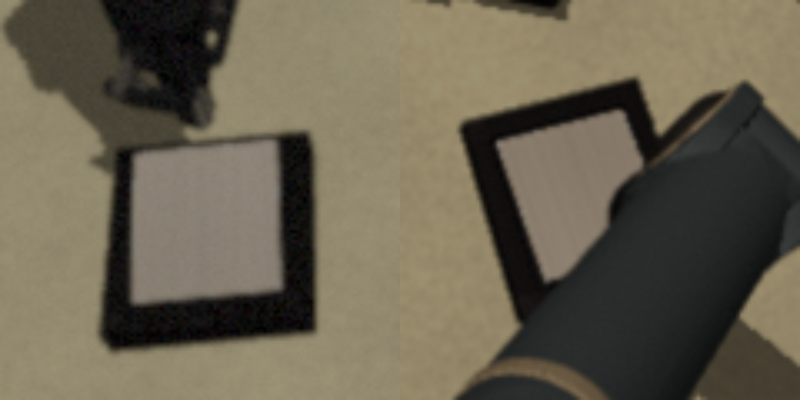

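The left crop shows the fingertip at about scene px (140,126), just above the raised plate edge at (142,132). Pressing now.

Call:
move_arm --pt "0.005 0.006 0.015 0 0" --pt "0.005 0.006 0.03 0 0" --pt "0.005 0.006 0.038 0 0" --pt "0.005 0.006 0.045 0 0" --pt "0.005 0.006 0.052 0 0" --pt "0.005 0.006 0.058 0 0" --pt "0.005 0.006 0.062 0 0" --pt "0.005 0.006 0.065 0 0" --pt "0.005 0.006 0.065 0 0"

```text
t: 5.25
tool_pos: [0.5042, -0.2821, 0.0552]
ee_rot: [-0.0, 0.819, 0.573, -0.0]
force: [-0.1, -0.3, 0.6]
finger_gap: 0.001
finger_force: 0.0
```

Call:
move_arm --pt "0 0 0.001 0 0" --pt "0 0 0.002 0 0" --pt "0 0 0.002 0 0"

```text
t: 5.62
tool_pos: [0.5046, -0.2822, 0.0549]
ee_rot: [-0.0, 0.819, 0.573, 0.0]
force: [-5.1, 2.2, 14.0]
finger_gap: 0.001
finger_force: 7.4
```

Call:
move_arm --pt "0 0 0.001 0 0" --pt "0 0 0.002 0 0" --pt "0 0 0.002 0 0"

```text
t: 6.0
tool_pos: [0.5046, -0.2822, 0.0547]
ee_rot: [-0.001, 0.819, 0.573, 0.001]
force: [-8.9, 5.1, 28.9]
finger_gap: -0.005
finger_force: 14.6
```

```bash
python3 -c "
from h import *
go((.5,-.28,.2,-20),(.492,-.022,.2,-20))"
```

```text
t 6.0 tcp [ 0.5046 -0.2822  0.0547] ydir -20.04 F [-8.89  5.06 28.93] gap -0.005 tilt [ 0.0011  0.0021 -1.    ]
(0.5, -0.28, 0.2, -20) -> [ 0.0008 -0.0051 -0.1453] spin -0.001
(0.492, -0.022, 0.2, -20) -> [ 0.2405 -0.101  -0.1447] spin -0.001
```

Call:
move_arm --pt "0 0 -0.03 0 0" --pt "0 0 -0.08 0 0" --pt "0 0 -0.13 0 0.5" --pt "0.03 -0.013 -0.149 0 1" --pt "0.085 -0.036 -0.149 0 1" --pt "0.14 -0.06 -0.149 0 1" --pt "0.19 -0.08 -0.149 0 1" --pt "0.24 -0.101 -0.149 0 1" --pt "0.24 -0.101 -0.149 0 1"

```text
t: 7.12
tool_pos: [0.492, -0.0164, 0.2]
ee_rot: [-0.001, 0.816, 0.577, 0.001]
force: [0.4, -1.2, -0.0]
finger_gap: 1.0
finger_force: 0.0
```

```bash
python3 -c "
from h import *
im=np.hstack([cv2.resize(ctrl.grab_frame('scene')[90:210,80:200],(400,400)),cv2.resize(ctrl.grab_frame('top')[150:270,310:430],(400,400))])
cv2.imwrite('pics/press2.png',im)
go((.492,-.022,.2,-20),(.492,-.022,.05,-20))"
```

```text
t 7.22 tcp [ 0.4921 -0.0213  0.2003] ydir -19.92 F [ 0.49 -1.96  0.16] gap 0.999 tilt [ 6.e-04 -1.e-04 -1.e+00]
(0.492, -0.022, 0.2, -20) -> [-0.0007  0.0001  0.0003] spin 0.001
(0.492, -0.022, 0.05, -20) -> [-0.0007  0.      0.1503] spin 0.001
```

View pics/press2.png

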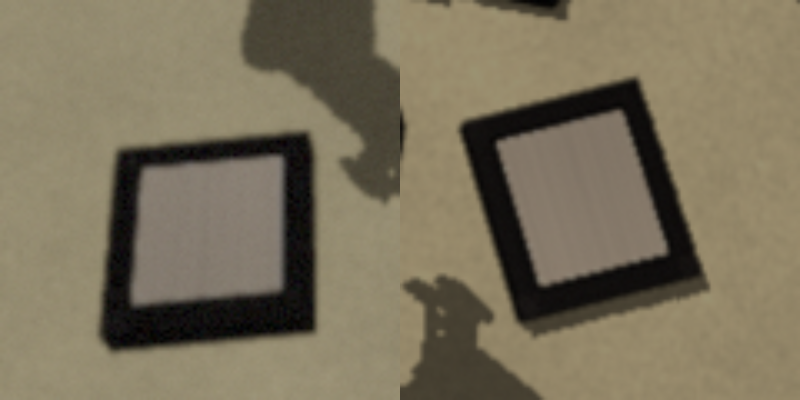

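The plate now sits level and evenly framed in the tray; its centre is at about top px (row 209.4, col 364.6). Grasping the first tin.

Call:
move_arm --pt "0 0 0.04 0 1" --pt "0 0 0.08 0 1" --pt "0 0 0.115 0 1" --pt "0 0 0.14 0 1" --pt "0 0 0.149 0 1" --pt "0 0 0.149 0 1"

```text
t: 7.98
tool_pos: [0.4921, -0.0228, 0.0513]
ee_rot: [0.0, 0.82, 0.573, -0.0]
force: [0.1, 1.2, 0.9]
finger_gap: 0.998
finger_force: 0.0
```

Call:
move_arm --pt "0 0 0 0 0.7" --pt "0 0 0 0 0.4" --pt "0 0 0 0 0.4" --pt "0 0 0 0 0.4" --pt "0 0 0 0 0.4" --pt "0 0 0 0 0.4"

```text
t: 8.72
tool_pos: [0.4924, -0.0216, 0.0525]
ee_rot: [0.0, 0.819, 0.574, 0.001]
force: [-1.4, 0.0, 5.3]
finger_gap: 0.653
finger_force: 61.5
```

Call:
move_arm --pt "0 0 -0.01 0 0.4" --pt "0 0 -0.025 0 0.4" --pt "0 0 -0.04 0 0.4" --pt "0 0 -0.05 0 0.4" --pt "0 0 -0.05 0 0.4" --pt "0 0 -0.05 0 0.4" --pt "0 0 -0.05 0 0.4" --pt "0 0 -0.05 0 0.4" --pt "0 0 -0.05 0 0.4"

```text
t: 9.85
tool_pos: [0.4918, -0.0216, 0.101]
ee_rot: [-0.0, 0.819, 0.574, -0.0]
force: [-0.3, -0.2, -2.2]
finger_gap: 0.657
finger_force: 62.5
```

```bash
cat > w.py <<'E'
from h import *
F=[]
for i in range(12):
    ctrl.grab_frame("top");F.append(ctrl.observe()["force"][2])
print("Fz",np.mean(F),np.std(F))
E
python3 w.py; python3 -c "
from h import *
go((.492,-.022,.052,-20)); print(ray('top',(209.4,364.6),.03))"
```

```text
Fz -2.2202199976099153 0.5868213826957979
t 10.45 tcp [ 0.4919 -0.0216  0.1013] ydir -19.99 F [ 0.11  0.59 -1.27] gap 0.654 tilt [-0.e+00  1.e-04 -1.e+00]
(0.492, -0.022, 0.052, -20) -> [-0.0004  0.0002  0.0493] spin 0.0
[ 0.54475204 -0.27429684  0.03      ]
```

A reading of 2.2 N puts this tin among the lighter two. Setting it back down.

Call:
move_arm --pt "0 0 0.02 0 0.4" --pt "0 0 0.035 0 0.4" --pt "0 0 0.045 0 0.4" --pt "0 0 0.05 0 0.4" --pt "0 0 0.05 0 0.4" --pt "0 0 0.05 0 0.65" --pt "0 0 0.05 0 0.75" --pt "0 0 0.05 0 1" --pt "0 0 0.05 0 1" --pt "0 0 0.05 0 1" --pt "0 0 0.03 0 1" --pt "0 0 0 0 1"

```text
t: 11.95
tool_pos: [0.4912, -0.0216, 0.1011]
ee_rot: [-0.001, 0.819, 0.574, -0.001]
force: [0.1, -0.4, -0.1]
finger_gap: 0.999
finger_force: 0.0
```

```bash
python3 -c "
from h import *
go((.492,-.022,.2,-20),(.611,.219,.2,-20))"
```

```text
t 11.95 tcp [ 0.4912 -0.0216  0.1011] ydir -20.0 F [ 0.07 -0.37 -0.06] gap 0.999 tilt [-2.5e-03 -5.0e-04 -1.0e+00]
(0.492, -0.022, 0.2, -20) -> [-0.0002  0.0007 -0.0989] spin -0.0
(0.611, 0.219, 0.2, -20) -> [ 0.267   0.0301 -0.0993] spin -0.0
```

Call:
move_arm --pt "0 0 -0.05 0 1" --pt "0 0 -0.099 0 1" --pt "0.055 0.006 -0.099 0 1" --pt "0.11 0.012 -0.099 0 1" --pt "0.165 0.018 -0.099 0 1" --pt "0.22 0.025 -0.099 0 1" --pt "0.267 0.03 -0.099 0 1" --pt "0.267 0.03 -0.06 0 1" --pt "0.267 0.03 -0.06 0 1"

```text
t: 13.08
tool_pos: [0.6091, 0.2189, 0.158]
ee_rot: [-0.001, 0.819, 0.574, -0.004]
force: [0.5, -1.4, 1.0]
finger_gap: 1.004
finger_force: 0.0
```

```bash
python3 -c "
from h import *
go((.611,.219,.051,-20))"
```

```text
t 13.07 tcp [0.6091 0.2189 0.158 ] ydir -19.95 F [ 0.47 -1.44  0.98] gap 1.004 tilt [-0.0067 -0.0032 -1.    ]
(0.611, 0.219, 0.051, -20) -> [0.0013 0.0023 0.107 ] spin 0.001
```

Call:
move_arm --pt "0 0 0.04 0 1" --pt "0 0 0.08 0 1" --pt "0 0 0.1 0 1" --pt "0 0 0.109 0 1" --pt "0 0 0.109 0 1" --pt "0 0 0.109 0 0.7" --pt "0 0 0.109 0 0.4" --pt "0 0 0.109 0 0.4" --pt "0 0 0.109 0 0.4" --pt "0 0 0.109 0 0.4" --pt "0 0 0.109 0 0.4"

```text
t: 14.45
tool_pos: [0.6122, 0.2196, 0.0539]
ee_rot: [-0.0, 0.819, 0.574, 0.001]
force: [-1.5, 0.4, 6.8]
finger_gap: 0.653
finger_force: 63.9
```

Call:
move_arm --pt "0 0 -0.01 0 0.4" --pt "0 0 -0.025 0 0.4" --pt "0 0 -0.04 0 0.4" --pt "0 0 -0.05 0 0.4" --pt "0 0 -0.05 0 0.4" --pt "0 0 -0.05 0 0.4" --pt "0 0 -0.05 0 0.4" --pt "0 0 -0.05 0 0.4" --pt "0 0 -0.05 0 0.4"

```text
t: 15.58
tool_pos: [0.6113, 0.219, 0.102]
ee_rot: [-0.0, 0.819, 0.574, -0.0]
force: [1.0, -0.4, -2.3]
finger_gap: 0.654
finger_force: 63.9
```

```bash
python3 w.py; python3 -c "
from h import *
go((.611,.219,.051,-20))"
```

```text
Fz -1.960713418184186 0.47087572124878346
t 16.18 tcp [0.6114 0.2191 0.1023] ydir -19.99 F [-0.21  0.68 -2.32] gap 0.657 tilt [-0.e+00  1.e-04 -1.e+00]
(0.611, 0.219, 0.051, -20) -> [-0.0002 -0.0003  0.0513] spin 0.0
```

Also light, so the third should be the heavy one. I'll put this one back and heft the third to confirm.

Call:
move_arm --pt "0 0 0.02 0 0.4" --pt "0 0 0.035 0 0.4" --pt "0 0 0.045 0 0.4" --pt "0 0 0.05 0 0.4" --pt "0 0 0.05 0 0.4" --pt "0 0 0.05 0 0.65" --pt "0 0 0.05 0 0.75" --pt "0 0 0.05 0 1" --pt "0 0 0.05 0 1" --pt "0 0 0.05 0 1" --pt "0 0 0.03 0 1" --pt "0 0 0 0 1"

```text
t: 17.68
tool_pos: [0.6112, 0.2189, 0.1032]
ee_rot: [-0.0, 0.819, 0.574, -0.001]
force: [1.0, 0.2, -0.1]
finger_gap: 0.996
finger_force: 0.0
```

```bash
python3 -c "
from h import *
go((.436,.348,.2,-20))"
```

```text
t 17.68 tcp [0.6112 0.2189 0.1032] ydir -20.0 F [ 0.97  0.2  -0.12] gap 0.996 tilt [-1.e-03 -6.e-04 -1.e+00]
(0.436, 0.348, 0.2, -20) -> [ 0.0613 -0.2088 -0.0967] spin -0.0
```

Call:
move_arm --pt "0 0 -0.05 0 1" --pt "0 0 -0.097 0 1" --pt "0.015 -0.052 -0.097 0 1" --pt "0.03 -0.104 -0.097 0 1" --pt "0.046 -0.156 -0.097 0 1" --pt "0.061 -0.209 -0.097 0 1" --pt "0.061 -0.209 -0.097 0 1" --pt "0.061 -0.209 -0.06 0 1" --pt "0.061 -0.209 -0.06 0 1" --pt "0.061 -0.209 -0.06 0 1"

```text
t: 18.92
tool_pos: [0.4371, 0.3476, 0.1636]
ee_rot: [0.0, 0.82, 0.573, 0.001]
force: [0.6, 0.4, -0.1]
finger_gap: 0.997
finger_force: 0.0
```

```bash
python3 -c "
from h import *
go((.436,.348,.051,-20))"
```

```text
t 18.93 tcp [0.4371 0.3476 0.1636] ydir -20.08 F [ 0.63  0.37 -0.15] gap 0.997 tilt [ 1.5e-03  9.0e-04 -1.0e+00]
(0.436, 0.348, 0.051, -20) -> [-1.000e-04 -1.400e-03  1.126e-01] spin -0.001
```

Call:
move_arm --pt "0 0 0.04 0 1" --pt "0 0 0.08 0 1" --pt "0 0 0.1 0 1" --pt "0 0 0.112 0 1" --pt "0 0 0.112 0 1" --pt "0 0 0.112 0 0.7" --pt "0 0 0.112 0 0.4" --pt "0 0 0.112 0 0.4" --pt "0 0 0.112 0 0.4" --pt "0 0 0.112 0 0.4" --pt "0 0 0.112 0 0.4"

```text
t: 20.3
tool_pos: [0.4363, 0.3484, 0.0517]
ee_rot: [-0.0, 0.819, 0.574, 0.001]
force: [-1.4, -0.7, 6.0]
finger_gap: 0.655
finger_force: 63.0
```

Call:
move_arm --pt "0 0 -0.01 0 0.4" --pt "0 0 -0.025 0 0.4" --pt "0 0 -0.04 0 0.4" --pt "0 0 -0.05 0 0.4" --pt "0 0 -0.05 0 0.4" --pt "0 0 -0.05 0 0.4" --pt "0 0 -0.05 0 0.4" --pt "0 0 -0.05 0 0.4" --pt "0 0 -0.05 0 0.4"

```text
t: 21.42
tool_pos: [0.4358, 0.3477, 0.1001]
ee_rot: [0.0, 0.819, 0.574, -0.0]
force: [0.8, -0.3, -5.6]
finger_gap: 0.655
finger_force: 64.6
```

```bash
python3 w.py; python3 -c "
from h import *
go((.54,.1,.202,-20),(.545,-.273,.202,-20))"
```

```text
Fz -5.0524682091202235 0.4422650096841887
t 22.02 tcp [0.4359 0.3479 0.1003] ydir -19.99 F [-0.08  0.01 -5.41] gap 0.655 tilt [ 0.e+00  1.e-04 -1.e+00]
(0.54, 0.1, 0.202, -20) -> [-0.1973  0.1826 -0.1017] spin 0.0
(0.545, -0.273, 0.202, -20) -> [-0.5461  0.3148 -0.1018] spin 0.0
```

5.05 N against about 2.1 N, so the third tin is the heaviest. Carrying it over the plate.

Call:
move_arm --pt "0 0 -0.03 0 0.4" --pt "0 0 -0.07 0 0.4" --pt "0 0 -0.101 0 0.4" --pt "-0.025 0.023 -0.101 0 0.4" --pt "-0.056 0.052 -0.101 0 0.4" --pt "-0.09 0.083 -0.101 0 0.4" --pt "-0.124 0.115 -0.101 0 0.4" --pt "-0.158 0.146 -0.101 0 0.4" --pt "-0.192 0.178 -0.101 0 0.4" --pt "-0.23 0.196 -0.101 0 0.4" --pt "-0.265 0.209 -0.101 0 0.4" --pt "-0.29 0.218 -0.101 0 0.4"

```text
t: 23.52
tool_pos: [0.5412, -0.0016, 0.2013]
ee_rot: [0.0, 0.82, 0.573, -0.0]
force: [-0.1, 0.8, -5.2]
finger_gap: 0.651
finger_force: 66.1
```

```bash
python3 -c "
from h import *
go((.545,-.273,.202,-20))"
```

```text
t 23.52 tcp [ 0.5412 -0.0016  0.2013] ydir -20.13 F [-0.08  0.81 -5.16] gap 0.651 tilt [-1.e-04 -3.e-04 -1.e+00]
(0.545, -0.273, 0.202, -20) -> [-0.2535  0.097  -0.0006] spin -0.002
```

Call:
move_arm --pt "-0.04 0.015 0 0 0.4" --pt "-0.085 0.032 0 0 0.4" --pt "-0.13 0.049 0 0 0.4" --pt "-0.175 0.066 0 0 0.4" --pt "-0.21 0.08 0 0 0.4" --pt "-0.235 0.09 0 0 0.4" --pt "-0.25 0.095 0 0 0.4" --pt "-0.256 0.097 0 0 0.4" --pt "-0.256 0.097 0 0 0.4" --pt "-0.256 0.097 0 0 0.4" --pt "-0.256 0.097 0 0 0.4"

```text
t: 24.9
tool_pos: [0.5455, -0.2718, 0.2012]
ee_rot: [-0.0, 0.819, 0.574, 0.0]
force: [-0.5, 0.2, -5.9]
finger_gap: 0.652
finger_force: 66.1
```

```bash
python3 -c "
from h import *
a=ctrl.grab_frame('scene');b=ctrl.grab_frame('top')
cv2.imwrite('pics/end.png',np.hstack([cv2.resize(a[80:280,90:410],(400,250)),cv2.resize(b[120:280,120:440],(400,200)).copy() if 0 else cv2.resize(b[110:310,120:440],(400,250))]))
go((.545,-.273,.202,-20))
p=proj('scene',[.545,-.273,.15]);print(p)
print(ctrl.landmark_of('tin_a','scene'))"
```

```text
t 25.0 tcp [ 0.5454 -0.2723  0.2013] ydir -19.94 F [-0.52 -0.59 -5.53] gap 0.654 tilt [ 0.e+00  4.e-04 -1.e+00]
(0.545, -0.273, 0.202, -20) -> [-0.0008 -0.0001 -0.0007] spin 0.001
[[131.68038863 126.68437558]]
[{'pixel': [125.1, 134.4], 'conf': 0.97}, {'pixel': [218.5, 326.0], 'conf': 0.74}, {'pixel': [161.0, 243.5], 'conf': 0.67}, {'pixel': [157.1, 284.0], 'conf': 0.61}]
```

View pics/end.png

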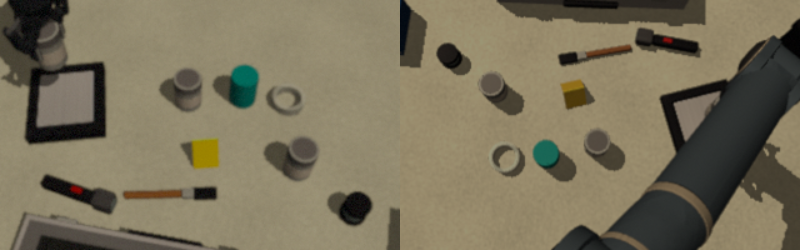

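The picture shows the heavy tin held upright over the plate at scene px (row 125, col 133). The other two tins stand upright, the bystanders are where they were and the plate is level.

```bash
python3 -c "
from rig import ctrl
print(ctrl.hand_in())"
```

```text
the job is handed in; nothing more can be done
None
```

The plate is pressed level and flush. The heaviest tin (about 5.1 N, against 2.2 N and 2.0 N for the others) is held upright about 15 cm above the counter over the plate's middle, the other two are back standing on the counter, and the job is handed in.

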